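# Refit the cover plate and control knob of a table-top gas hob and hold the knob pressed in

## Robot

A 7-joint arm with a two-finger parallel gripper is mounted at the origin on a cart in front of the work surface, level with it; the furniture and walls round the work are solid. World frame = base frame: x ahead of the robot, y to its left, z up, the work surface at z = 0. Lengths are in m, angles in rad, forces in N, time in s.
With the tool pointing down it reaches from about 0.4 to 0.85 m from the base axis. Payload 4.5 kg.
Tool frame: the origin (TCP) lies where the fingers leave the gripper's body, on its centre line; the fingertips stand 64 mm ahead of it and the grasp point (between the pads) lies 45 mm ahead of it; z points along the fingers, y is the line along which they close (so a half turn about z gives the same grasp; the last joint's range is limited). The gripper opens to 88 mm and grips with 3 to 60 N. Pads are 18 mm wide; open, the fingers measure 123 mm over their backs; the gripper's body (75 mm by 187 mm) begins 45 mm behind the grasp point.
Start: joints at [1.347, 0.689, -0.195, 1.565, 0.157, 0.902, -0.215], TCP at [0.159, -0.604, 0.303] pointing down, gripper open.
Joint ranges: [-3.01, 3.01], [-0.46, 2.08], [-1.47, 1.51], [0.13, 2.56], [-1, 4.14], [0.04, 2.09], [-2.66, 2.66]. Speed limits (rad/s): [2.57, 2.57, 3.14, 3.14, 3.14, 3.14, 3.14].

## Interface

Orientations are given as a unit quaternion [x, y, z, w].
In Python, from plant import r gives the robot as it stands.
- The arm moves only by the tool play_rows, never from a script. Its arguments are lists of equal length, an entry for each row: "translation": the shift along the tool's x, y, z in m, a list of three; "delta_rot": the turn, a rotation vector about the tool's x, y, z in degrees, a list of three; "grip": the opening, from -1 (shut) to 1 (fully open). In form: {"translation": [[x, y, z], ...], "delta_rot": [[rx, ry, rz], ...], "grip": [grip, ...]}. A call has 1 to 20 rows; each row shifts and turns the commanded pose from where the row before left it, along the tool's axes as they then stand; what a row does not reach is not made up. A row lasts 1/8 s, in which the tool goes at most 62.5 mm and 10.7 degrees, less where a joint would pass 70% of its speed; a pose out of reach is approached as far as the arm can. A call with a gripper value outside its range is refused whole. The fingers move at their own pace and stop on an object; "squeeze" is the grip in N (left out, the last holds). Time passes only in rows, so rows that do not move let the fingers close. It gives the time, the measured TCP pose, the force, the opening and the grip force at its end, in the units of the state.
- r.get_state(): the state, without advancing time (a new reading comes with each control period).
- r.snapshot(name): name is "scene" or "side" or "wrist"; returns the picture (400x640x3 uint8, blue, green, red); there is no depth.
- r.get_calibration(name): a dict with "intrinsics" (3x3 intrinsics, pixels), "eye" and "rotation" of the camera in the world. Camera axes: x right, y up, looking along -z (the intrinsics and any distortion apply to the point x, -y, -z); pixel columns grow to the right and rows downward; lengths in m; the calibration is good to about 2 mm. A picture is of the moment at which its call begins: read the wrist's pose just before it. get_calibration takes no time and is no camera call; for the wrist camera it gives the pose at the moment of the call.
- r.finish_job(): hands the job in; it is judged then, once.
Trained networks look in the newest picture that a camera, given by its name, has taken for a name from the list of things; names that differ only in an ending like _2 or _b are one class to them, and where a whole thing is asked for, a point or a joint stands for the part that bears it (a point fixed in the world has none). Each returns a list of dicts, best first, with "confidence" (0 to 1); they miss things now and then, are a little off and sometimes report something else, mostly with a low value. They report only what shows in the picture. A call takes as long as a camera call. They do not tell look-alikes from the thing itself.
- r.look_for(camera, target): "point" ([x, y, z] in m, in world coordinates, good to about 4 mm: the middle of the surface that is visible of it).
- r.silhouettes(camera, target): "pixels" (400x640 bool, what is visible of it).
The state is a dict: "clock": time; "q": joint angles; "qd": joint speeds; "joint_torque": joint torques, N m; "tool_pos": TCP position; "eef_rot": TCP orientation; "contact_force": force on the tool from outside, world axes, zero at the start; "moment": the same for the moment, N m; "opening": opening from 0.0 (shut) to 1.0 (fully open); "finger_force": force on a finger pad.
Only numpy, scipy, OpenCV 4.12 (cv2) and the standard library are available. Lean on these libraries where they do the work, as an engineer would, in place of code of your own. Each camera call takes 0.05 s, during which the arm holds its last target. There are 200 camera calls.

## Task

The little gas hob has been cleaned: put the steel cover plate back over the two locating pins of its black console so that it rests flush, with its red off mark to the back of the hob. Then turn the knob so that its key flat matches the flat of the brass valve stem, push it fully home on the stem and keep pressing it right in against its spring, as one does while the flame sensor warms up. Finish while still holding the knob pressed in, and leave the mug, lemons, teaspoon and coffee capsules where they are.

Things in the scene. Friction and masses are not known exactly. Their poses are not given: they have to be found in the camera images.
- hob: Table-top gas hob, fixed: black case 262 x 342 mm, steel deck 62 mm above the worktop. Origin: centre of its footprint on the worktop; x to the hob's back, y to its left, z up. Black pan support (top 102 mm up, radius 96 mm) round (0, 65) mm; steel cartridge bay, 24 mm high on the deck, at x 15 to 121, y -156 to -64 mm. Black console 102 x 44 mm, top 75 mm up, centred on (-70, -110) mm.
- console_top (a point): Point on the console's top, 75 mm above the worktop and 13 mm above the deck, on the axis of the valve stem; axes as the hob's. The brass collar round the stem, 19 mm across, 3 mm high, passes freely through the plate's large hole.
- pin_far (a point): Foot of the far locating pin on the console's top, 42 mm behind the stem's axis: steel, 6 mm in diameter, 8.5 mm high, the last 3 mm tapered.
- pin_near (a point): Foot of the near locating pin on the console's top, 36 mm in front of the stem's axis: same pin. As the distances differ, the plate goes on one way round only.
- stem_tip (a point): Centre of the top of the upright brass valve stem, on its round axis, 24 mm above the console's top when not pressed; axes as the hob's. The stem is 12 mm in diameter with a deep flat along it, 1 mm from the axis, facing the hob's back (+x); its tip has a 0.8 mm chamfer. It does not turn; it sinks with joint valve_stem.
- valve_stem (a joint): How far the stem is pressed down, m: 0 released, 0.005 at its stop. A spring pushes it up with 4.8 N at 0, rising evenly to 8.8 N at the stop.
- cover_plate: Loose bare-metal cover plate, 112 (x) x 56 (y) x 14 mm, 0.14 kg, right way up on the worktop: 4 mm sheet with a turned-down edge 3 mm thick all round; pinch it across the 56 mm. Origin: axis of the large 24 mm hole, at the lower rim's plane; z up, x to the end with the red off mark. Pin holes 8 mm at x = 42 and -36 mm. Seated: x as the hob's x, lower rim 3 mm above the deck.
- cover_hole (a point): Point on the axis of the plate's large hole, on the underside of the sheet, 10 mm above the lower rim. It meets console_top when the plate rests flush.
- knob: Loose silver knob, 0.12 kg, upright on the worktop: round skirt 43 mm wide, 16 mm high, on it a bar grip 12 mm wide (y), 42 mm long (x), its top 34 mm above the underside. Origin: on the axis at the underside; z up, x along the bar to the end with the black pointer line. D bore from below, key flat on the +x side: it goes on only with x along the hob's x, within about 0.2 rad.
- bore_floor (a point): Floor of the knob's bore, on its axis, 13.5 mm above the underside; 1.5 mm lead-in at the mouth (none at the flat); 0.6 mm play round the stem, 0.4 mm at the flat. It meets stem_tip when the knob is fully home; the underside then stands 6.5 mm above the plate, with room to press the stem to its stop.
- mug_b: Cream mug with a brown-red inside and a handle, 89 x 120 x 98 mm, origin under it. A bystander, to be left alone.
- lemon_a: Lemon, 78 x 55 x 56 mm, beside the mug, origin under it. A bystander.
- teaspoon: Steel teaspoon, 130 x 27 x 11 mm, along its x axis, in front of the mug, origin under its middle. A bystander.
- capsule_1: Dark brown coffee capsule, 49 mm in diameter, 34 mm high, right of the hob, origin under it. A bystander.
- capsule_3: Beige coffee capsule, 49 mm in diameter, 34 mm high, right of the hob, origin under it. A bystander.
Things that resemble listed ones, but are neither listed nor needed, are in the scene too. What is shaped like the knob but purple is not meant.

How it is judged:
On the way:
1. the cover plate rests flush on the console, over both pins (z of cover_hole in the frame of console_top between -0.002 and 0.002 m and horizontal distance between cover_hole and console_top below 0.003 m and angle between the x axis of cover_plate and the x axis of hob, either way round below 0.07 rad and angle between cover_plate's own z axis and vertical below 0.04 rad), for 0.2 s.
At the end, for the whole second after the job is handed in: Plate flush on the console over both pins (2 mm in height, 3 mm sideways, 0.07 rad, tilt 0.04 rad); knob fully home on the stem (1.5 mm in depth, 3 mm sideways, turn 0.25, tilt 0.12 rad); fingers still bear on the knob with over 2 N and keep the stem pressed in by over 3 of its 5 mm (all of step 1 and z of bore_floor in the frame of stem_tip between -0.0025 and 0.0015 m and horizontal distance between bore_floor and stem_tip below 0.003 m and angle between knob's own z axis and vertical below 0.12 rad and angle between the x axis of knob and the x axis of hob, either way round below 0.25 rad and value of joint valve_stem above 0.003 m and contact force between the fingers and knob above 2 N); the arm keeps its last pose, push and grip.
It fails at once if the cream mug with a brown-red inside was moved by more than 3 cm (distance of mug_b from where it was at the start of the episode above 0.03 m).
It fails at once if the nearer lemon was moved by more than 3 cm (distance of lemon_a from where it was at the start of the episode above 0.03 m).
It fails at once if the teaspoon was moved by more than 3 cm (distance of teaspoon from where it was at the start of the episode above 0.03 m).
It fails at once if the dark brown coffee capsule was moved by more than 3 cm (distance of capsule_1 from where it was at the start of the episode above 0.03 m).
It fails at once if the beige coffee capsule was moved by more than 3 cm (distance of capsule_3 from where it was at the start of the episode above 0.03 m).
It also fails if it takes over 72 s, if anything falls off the work surface, if the arm or the gripper's body presses on something with over 40 N, if the wrist force passes 120 N, or if a joint passes its speed limit or range.

## Working session

There is one attempt and no reset: what is moved stays moved. The work goes in short steps, Python scripts to look and compute and a tool call to move; the robot and the scene stay as the last step left them, time stands still between calls to the robot, and variables do not carry over. Pictures are saved under pics/ and viewed, at most 11 in all, crops included, and the job is handed in when it is done.

Besides the shell and the picture viewer there is one more tool, called after "Emit:" by a JSON object that holds its "method" and its "body". play_rows: Moves the arm, as the interface text tells. Its arguments: {"type":"object","properties":{"translation":{"type":"array","items":{"type":"array","items":{"type":"number"}}},"delta_rot":{"type":"array","items":{"type":"array","items":{"type":"number"}}},"grip":{"type":"array","items":{"type":"number"}},"squeeze":{"type":"number"}},"required":["translation","delta_rot","grip"]}

```bash
mkdir -p pics
cat > h.py <<'E'
import numpy as np, cv2
from scipy.spatial.transform import Rotation as R
from plant import r
def ray(cal,uv):
    K=np.array(cal["intrinsics"]);d=np.linalg.inv(K)@np.array([uv[0],uv[1],1.])
    Rm=np.array(cal["rotation"])
    if Rm.size==4: Rm=R.from_quat(Rm).as_matrix()
    return np.array(cal["eye"]),Rm@np.array([d[0],-d[1],-d[2]])
def atz(cal,uv,z):
    e,d=ray(cal,uv);return e+d*(z-e[2])/d[2]
def proj(cal,p):
    Rm=np.array(cal["rotation"])
    if Rm.size==4: Rm=R.from_quat(Rm).as_matrix()
    c=Rm.T@(np.array(p)-np.array(cal["eye"]));K=np.array(cal["intrinsics"])
    q=K@np.array([c[0],-c[1],-c[2]]);return q[:2]/q[2]
E
python3 - <<'E'
from h import *
s=r.get_state();print(s)
for c in ["scene","side","wrist"]:
    cal=r.get_calibration(c);print(c,cal)
    cv2.imwrite(f"pics/{c}0.png",r.snapshot(c))
    for t in ["hob","cover_plate","knob","stem_tip"]:
        for d in r.look_for(c,t)[:3]: print(c,t,np.round(d["point"],3),round(d["confidence"],2),np.round(proj(cal,d["point"])))
E
```

```text
{'clock': 0.0, 'q': array([ 1.34681004,  0.68998078, -0.19448136,  1.56634769,  0.1572853 ,
        0.90248336, -0.21507465]), 'qd': array([ 0.00041384, -0.00070014, -0.00068998,  0.00076524,  0.00124313,
        0.00158208,  0.00181092]), 'joint_torque': array([-6.86243329e-04, -5.27563262e+01, -1.26645830e+00, -1.53424323e+01,
       -5.24367637e-02,  6.62291277e-03,  1.85309350e-04]), 'tool_pos': array([ 0.15915403, -0.60386387,  0.30191011]), 'eef_rot': array([ 9.91699478e-01,  1.28574131e-01, -1.87097313e-04, -8.96398748e-04]), 'contact_force': array([-0.64671257,  0.6915764 ,  0.86534144]), 'moment': array([ 0.01819355, -0.00704756,  0.0199267 ]), 'finger_force': 0.0, 'opening': 1.0006972578223483}
scene {'intrinsics': array([[408.36471115,   0.        , 316.46853974],
       [  0.        , 408.36471115, 200.0335238 ],
       [  0.        ,   0.        ,   1.        ]]), 'eye': array([-0.30895128,  0.41182164,  0.67129203]), 'rotation': array([-0.24584475,  0.42122099,  0.74405131, -0.45664087])}
scene hob [ 0.515 -0.088  0.059] 0.86 [335. 206.]
scene cover_plate [0.431 0.353 0
[... 274 characters left out ...]
30486, 199.39107415],
       [  0.        ,   0.        ,   1.        ]]), 'eye': array([ 0.03415607, -1.11906967,  0.62204263]), 'rotation': array([ 0.5256349 , -0.11066646, -0.19668047,  0.82023026])}
side hob [ 0.54  -0.203  0.064] 0.84 [349. 221.]
side knob [0.536 0.19  0.015] 0.47 [296. 189.]
side knob [0.46  0.19  0.014] 0.45 [276. 194.]
side stem_tip [0.689 0.326 0.07 ] 0.47 [317. 157.]
wrist {'intrinsics': array([[334.97408055,   0.        , 320.68542245],
       [  0.        , 334.97408055, 204.58356097],
       [  0.        ,   0.        ,   1.        ]]), 'eye': array([ 0.23590054, -0.58372169,  0.385511  ]), 'rotation': array([-0.12252657,  0.09336137, -0.60314268,  0.78261727])}
```

View pics/scene0.png

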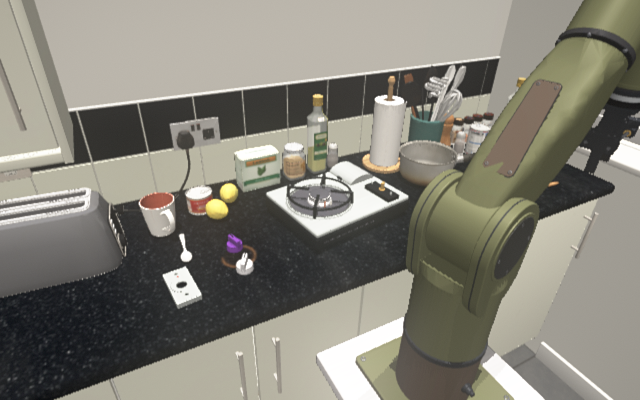

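View pics/side0.png

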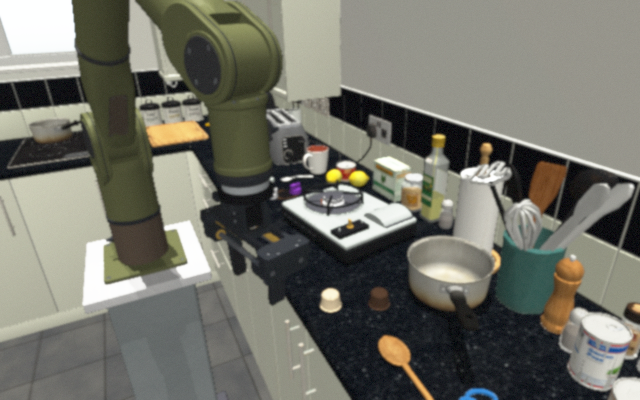

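The scene view shows the plate at about (183,287), the silver knob at (245,265) and its purple twin at (234,245). The hob is at (336,205) with its console and stem at (381,188). The side view agrees: console at (350,229), capsules at (330,300) and (378,298).

```bash
cat >> h.py <<'E'
def go(pos,xdir=None,n=None):
    """tool-frame shift and yaw (deg about tool z) from the measured pose; xdir: wanted world yaw of tool x, deg"""
    s=r.get_state();Rt=R.from_quat(s["eef_rot"]);d=np.array(pos)-s["tool_pos"]
    M=Rt.as_matrix();yaw=np.degrees(np.arctan2(M[1,0],M[0,0]))
    t=M.T@d; print("pos",np.round(s["tool_pos"],4),"yaw",round(yaw,2),"shift tool(mm)",np.round(t*1e3,1),"len",round(np.linalg.norm(t)*1e3),
      "turn rz",None if xdir is None else round(-((xdir-yaw+180)%360-180),2), "tilt",np.round(M[:,2],4))
E
python3 - <<'E'
from h import *
cal=r.get_calibration("wrist");Rm=R.from_quat(cal["rotation"]).as_matrix()
print("look",-Rm[:,2],"up",Rm[:,1])
cal=r.get_calibration("scene");img=r.snapshot("scene")
for t in ["hob","cover_plate","knob"]:
    for d in r.silhouettes("scene",t)[:3]:
        m=d["pixels"];ys,xs=np.nonzero(m);z={"hob":.062,"cover_plate":.014,"knob":.02}[t]
        P=np.array([atz(cal,(x,y),z)[:2] for x,y in zip(xs,ys)])
        (c,sz,a)=cv2.minAreaRect((P*1000).astype(np.float32))
        print(t,round(d["confidence"],2),len(xs),(xs.mean(),ys.mean()),np.round(c),np.round(sz),round(a,1))
for n,uv,z in [("stem",(381,187),.099),("platehole",(181,285),.014),("p1",(172,271),.014),("p2",(191,300),.014)]: print(n,atz(cal,uv,z))
big=cv2.resize(img[140:315,150:430],None,fx=2.85,fy=2.85,interpolation=cv2.INTER_CUBIC);cv2.imwrite("pics/crop1.png",big)
go([.45,-.15,.33])
E
```

```text
look [-0.29390094 -0.07926688 -0.95254344] up [ 0.92119316  0.24237441 -0.30439745]
hob 0.59 7291 (np.float64(335.4505554793581), np.float64(204.4350569194898)) [ 551. -108.] [330. 372.] 8.9
cover_plate 0.93 976 (np.float64(181.66803278688525), np.float64(287.75)) [433. 356.] [125.  59.] 6.5
knob 0.61 244 (np.float64(243.9672131147541), np.float64(265.8360655737705)) [437. 206.] [38. 71.] 72.0
knob 0.49 223 (np.float64(234.36322869955157), np.float64(244.0896860986547)) [529. 198.] [38. 79.] 72.9
stem [ 0.49322121 -0.22483164  0.099     ]
platehole [0.43924889 0.35543627 0.014     ]
p1 [0.49649856 0.36439449 0.014     ]
p2 [0.38251593 0.34592112 0.014     ]
pos [ 0.1593 -0.6044  0.3028] yaw 14.77 shift tool(mm) [ 396.9 -365.2  -27.3] len 540 turn rz None tilt [ 0.e+00 -1.e-04 -1.e+00]
```

View pics/crop1.png

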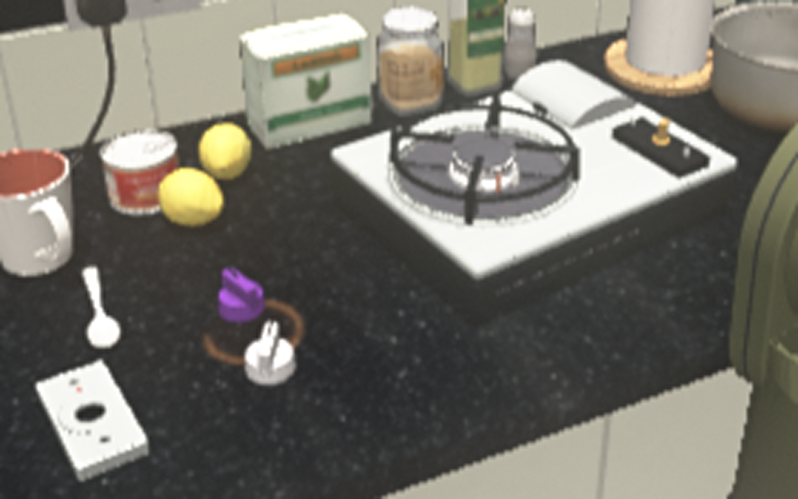

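Crop: the plate's red mark (79,385) is at its far end, so plate x is roughly world +x. The stem is at (662,130) with the near pin at (688,152). The silver knob's bar and pointer are at (270,340). I'll look at the console with the wrist camera on the way.

Emit:
{"method": "play_rows", "body": {"translation": [[0.034,-0.026,-0.002],[0.034,-0.026,-0.002],[0.034,-0.026,-0.002],[0.034,-0.026,-0.002],[0.034,-0.026,-0.002],[0.034,-0.026,-0.002],[0.034,-0.026,-0.002],[0.034,-0.026,-0.002],[0.034,-0.026,-0.002],[0.034,-0.026,-0.002],[0.034,-0.026,-0.002],[0.03,-0.025,-0.005],[0,0,0],[0,0,0]], "delta_rot": [[0,0,0],[0,0,0],[0,0,0],[0,0,0],[0,0,0],[0,0,0],[0,0,0],[0,0,0],[0,0,0],[0,0,0],[0,0,0],[0,0,0],[0,0,0],[0,0,0]], "grip": [1,1,1,1,1,1,1,1,1,1,1,1,1,1]}}

```text
clock: 2.7
tool_pos: [0.4702, -0.2013, 0.3296]
eef_rot: [0.992, 0.128, -0.0, 0.0]
contact_force: [-0.3, -0.6, -0.6]
opening: 1.002
finger_force: 0.0
```

Run:
```python
from h import *
go([.45,.3,.33])
cal=r.get_calibration("wrist");img=r.snapshot("wrist");cv2.imwrite("pics/w1raw.png",img)
for t in ["hob","stem_tip"]:
    for d in r.look_for("wrist",t)[:2]: print(t,np.round(d["point"],3),round(d["confidence"],2),np.round(proj(cal,d["point"])))
import pickle;pickle.dump(cal,open("w1.pkl","wb"))
for s in (0,): cv2.imwrite("pics/w1.png",img)
```

```text
pos [ 0.4702 -0.2013  0.3296] yaw 14.74 shift tool(mm) [ 108.  -490.    -0.7] len 502 turn rz None tilt [-8.e-04 -8.e-04 -1.e+00]
hob [ 0.54  -0.142  0.062] 0.56 [281.  93.]
stem_tip [ 0.52  -0.249  0.096] 0.59 [383. 145.]
```

View pics/w1.png

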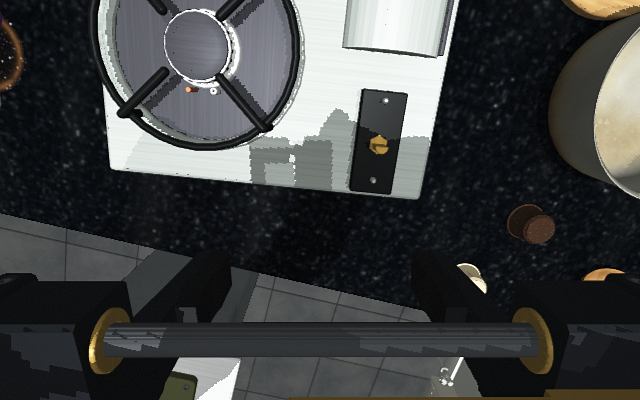

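The wrist view shows the console as a dark quad around (363–407, 89–193). The pins are at about (386,100) and (373,181), the stem at (379,146), and the deck's front corners at (110,170) and (419,198).

Run:
```python
from h import *
import pickle
cal=pickle.load(open("w1.pkl","rb"));img=cv2.imread("pics/w1raw.png");g=img.max(2)
m=np.zeros_like(g);m[80:200,340:415]=(g[80:200,340:415]<70)*255
m=cv2.morphologyEx(m,cv2.MORPH_CLOSE,np.ones((25,25)))  # fills pins
m=cv2.morphologyEx(m,cv2.MORPH_OPEN,np.ones((7,7)))
c=max(cv2.findContours(m,0,2)[0],key=cv2.contourArea);print(cv2.boundingRect(c))
P=np.array([atz(cal,p[0],.075)[:2] for p in c],np.float32)*1000
print("console rect",cv2.minAreaRect(P))
for n,(u,v),z in [("far",(386,100),.081),("near",(373,181),.081)]:
    w=g[v-8:v+9,u-7:u+8].astype(float);w=np.clip(w-90,0,None)
    yy,xx=np.mgrid[v-8:v+9,u-7:u+8];q=((w*xx).sum()/w.sum(),(w*yy).sum()/w.sum());print(n,q,atz(cal,q,z))
b=img[...,0].astype(int);rr=img[...,2].astype(int);w=((rr-b)>50)[130:165,362:396]
ys,xs=np.nonzero(w);print("brass",xs.mean()+362,ys.mean()+130,xs.min()+362,xs.max()+362,ys.min()+130,ys.max()+130,atz(cal,(xs.mean()+362,ys.mean()+130),.088))
for uv in [(110,170),(419,198)]: print("deck",atz(cal,uv,.062))
```

```text
(340, 89, 67, 111)
console rect ((513.1636352539062, -243.34414672851562), (110.82746124267578, 56.298919677734375), 11.162395477294922)
far (np.float64(385.6253644314869), np.float64(100.0597667638484)) [ 0.56005708 -0.2414337   0.081     ]
near (np.float64(373.40422322775265), np.float64(180.61387631975867)) [ 0.48251896 -0.25376558  0.081     ]
brass 378.46090534979425 144.5514403292181 369 387 135 153 [ 0.51912081 -0.24621525  0.088     ]
deck [0.41887396 0.01612595 0.062     ]
deck [ 0.47286501 -0.31200937  0.062     ]
```

Emit:
{"method": "play_rows", "body": {"translation": [[0.0063,-0.0467,0],[0.0063,-0.0467,0],[0.0063,-0.0467,0],[0.0063,-0.0467,0],[0.0063,-0.0467,0],[0.0063,-0.0467,0],[0.0063,-0.0467,0],[0.0063,-0.0467,0],[0.0063,-0.0467,0],[0.0063,-0.0467,0],[0.0063,-0.0467,0],[0.0063,-0.0467,0],[0,0,0],[0,0,0]], "delta_rot": [[0,0,0],[0,0,0],[0,0,0],[0,0,0],[0,0,0],[0,0,0],[0,0,0],[0,0,0],[0,0,0],[0,0,0],[0,0,0],[0,0,0],[0,0,6],[0,0,0]], "grip": [1,1,1,1,1,1,1,1,1,1,1,1,1,1]}}

```text
clock: 4.6
tool_pos: [0.4013, 0.3598, 0.3294]
eef_rot: [0.997, 0.076, -0.0, 0.001]
contact_force: [-0.0, 0.0, -1.3]
opening: 1.003
finger_force: 0.0
```

```bash
cat >> h.py <<'E'
def mask(cam,t,near=None,i=0):
    ds=r.silhouettes(cam,t)
    return [d["pixels"] for d in ds if d["confidence"]>.3]
E
python3 - <<'E'
from h import *
import pickle
cal=r.get_calibration("wrist");img=r.snapshot("wrist");cv2.imwrite("pics/w2.png",img);pickle.dump(cal,open("w2.pkl","wb"))
for t,z in [("cover_plate",.014),("knob",.016)]:
    for m in mask("wrist",t):
        c=max(cv2.findContours(m.astype(np.uint8),0,2)[0],key=cv2.contourArea)
        P=np.array([atz(cal,p[0],z)[:2] for p in c],np.float32)*1000
        rc=cv2.minAreaRect(P);print(t,np.round(rc[0],1),np.round(rc[1],1),round(rc[2],2))
        if t=="cover_plate":
            g=img.max(2);hm=((g<90)&(cv2.drawContours(np.zeros_like(g),[c],-1,1,-1)>0)).astype(np.uint8)
            n,l,st,ce=cv2.connectedComponentsWithStats(hm)
            for k in range(1,n):
                if st[k,4]>6: print(" dark",st[k],np.round(ce[k],1),np.round(atz(cal,ce[k],.014),4))
go([.437,.355,.15],8)
E
```

```text
cover_plate [444.5 353.3] [112.3  56.9] 5.86
 dark [332  91   6   7  26] [334.3  94. ] [0.4858 0.3567 0.014 ]
 dark [323 122  19  20 291] [332.1 131.7] [0.4443 0.3523 0.014 ]
 dark [328 160   5   5  21] [330. 162.] [0.4087 0.349  0.014 ]
knob [536.1 202. ] [43.4 46.9] 18.14
knob [446.5 205.1] [47.6 42.9] 84.27
pos [0.4015 0.3593 0.3297] yaw 8.73 shift tool(mm) [ 34.4   9.5 179.7] len 183 turn rz 0.73 tilt [ 1.e-04 -8.e-04 -1.e+00]
```

View pics/w2.png

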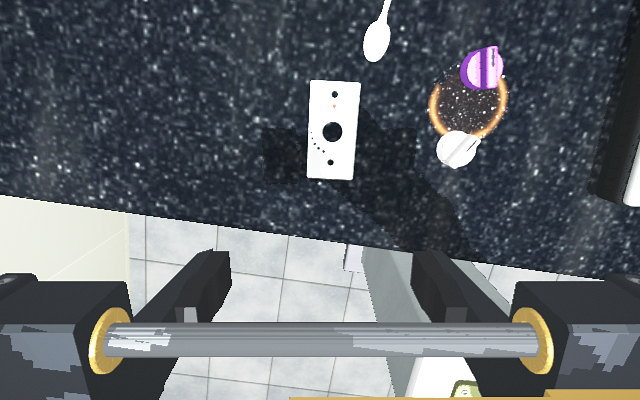

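The plate's holes give its axis at (0.4443, 0.3523), yaw 5.7°, and 77.5 mm between pin holes, with the red mark at the far end. The knob is at about (457,148). Next I grasp the plate.

Emit:
{"method": "play_rows", "body": {"translation": [[0,0,0],[0.014,0.0037,0.045],[0.014,0.0037,0.045],[0.014,0.0038,0.045],[0,0,0.045],[0,0,0.045],[0,0,0.02],[0,0,0.012],[0,0,0.004],[0,0,0]], "delta_rot": [[0,0,3],[0,0,0],[0,0,0],[0,0,0],[0,0,0],[0,0,0],[0,0,0],[0,0,0],[0,0,0],[0,0,0]], "grip": [1,1,1,1,1,1,1,1,1,1], "squeeze": 20}}

```text
clock: 6.0
tool_pos: [0.4444, 0.354, 0.0696]
eef_rot: [0.999, 0.05, 0.001, -0.0]
contact_force: [0.0, 1.2, -0.6]
opening: 0.995
finger_force: 0.0
```

Run:
```python
from h import *
go([.4443,.3523,.068],5.7)
```

```text
pos [0.4444 0.354  0.0696] yaw 5.77 shift tool(mm) [-0.2  1.7  1.6] len 2 turn rz 0.07 tilt [ 0.0013  0.0011 -1.    ]
```

Emit:
{"method": "play_rows", "body": {"translation": [[0,0.0015,0.001],[0,0,0],[0,0,0],[0,0,0],[0,0,0],[0,0,0],[0,0,0]], "delta_rot": [[0,0,0],[0,0,0],[0,0,0],[0,0,0],[0,0,0],[0,0,0],[0,0,0]], "grip": [1,0,0,0,0,0,0], "squeeze": 25}}

```text
clock: 6.88
tool_pos: [0.444, 0.3522, 0.0677]
eef_rot: [0.999, 0.05, 0.0, -0.0]
contact_force: [-0.4, 0.3, 0.6]
opening: 0.633
finger_force: 25.0
```

Emit:
{"method": "play_rows", "body": {"translation": [[0,0,-0.01],[0,0,-0.03],[0,0,-0.05],[0,0,-0.06],[0,0,0],[0,0,0]], "delta_rot": [[0,0,0],[0,0,0],[0,0,0],[0,0,0],[0,0,0],[0,0,0]], "grip": [0,0,0,0,0,0]}}

```text
clock: 7.62
tool_pos: [0.4435, 0.3515, 0.2175]
eef_rot: [0.999, 0.05, -0.0, 0.0]
contact_force: [-0.3, -0.1, -1.4]
opening: 0.629
finger_force: 25.0
```

Run:
```python
from h import *
s=r.get_state();Rt=R.from_quat(s["eef_rot"]).as_matrix()
cal=r.get_calibration("wrist");img=r.snapshot("wrist");cv2.imwrite("pics/w3.png",img)
print(s["tool_pos"],s["opening"],s["finger_force"])
ztop=s["tool_pos"][2]-.0677+.014
for m in mask("wrist","cover_plate"):
    c=max(cv2.findContours(m.astype(np.uint8),0,2)[0],key=cv2.contourArea)
    g=img.max(2);hm=((g<80)&(cv2.drawContours(np.zeros_like(g),[cv2.convexHull(c)],-1,1,-1)>0)).astype(np.uint8)
    print(cv2.boundingRect(c))
    n,l,st,ce=cv2.connectedComponentsWithStats(hm)
    for k in range(1,n):
        if st[k,4]>15: print(" dark",st[k],np.round(ce[k],1),np.round(Rt.T@(atz(cal,ce[k],ztop)-s["tool_pos"])*1e3,1))
go([.5185,-.248,.2])
```

```text
[0.44354627 0.35154696 0.217514  ] 0.62880422955404 24.999714195728302
(253, 152, 136, 171)
 dark [294 152  19   1  19] [303. 152.] [58.1 -7.4 53.7]
 dark [253 165   9 140 190] [256.6 232.7] [ 22.7 -28.3  53.7]
 dark [313 181  17  16 223] [320.8 188.6] [42.7 -0.1 53.7]
 dark [ 296  255   50   42 1631] [320.7 275.2] [ 1.6 -0.2 53.7]
 dark [269 293   5   5  19] [271.2 294.8] [ -8.7 -23.4  53.7]
 dark [276 304   6   5  24] [278.7 306. ] [-14.8 -20.1  53.7]
 dark [286 312   7   6  31] [289.2 314.8] [-19.7 -15.2  53.7]
 dark [299 318   7   5  31] [301.8 320.2] [-22.7  -9.3  53.7]
pos [0.4431 0.3513 0.2162] yaw 5.78 shift tool(mm) [ 14.7 603.8  17.6] len 604 turn rz None tilt [-0.0025 -0.0025 -1.    ]
```

View pics/w3.png

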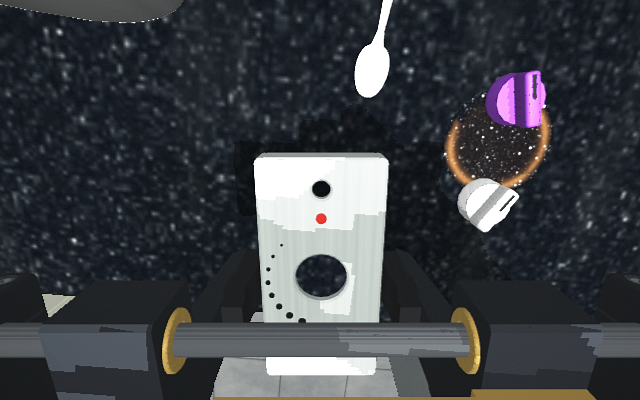

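The plate hole sits about 1 mm ahead of the TCP and centred, with no turn in the hand. The knob is at (487,203), its pointer at (507,202). I'll measure the console again, centred, with the plate in hand.

Emit:
{"method": "play_rows", "body": {"translation": [[-0.002,0.0493,-0.003],[-0.002,0.0493,-0.003],[-0.002,0.0493,-0.003],[-0.002,0.0493,-0.003],[-0.002,0.0493,-0.003],[-0.002,0.0493,-0.003],[-0.002,0.0493,-0.003],[-0.002,0.0493,-0.003],[-0.002,0.0493,-0.003],[-0.002,0.0493,-0.003],[-0.002,0.0493,-0.003],[-0.002,0.0493,-0.001],[-0.05,0,0],[-0.05,0,0],[0,0,0],[0,0,0]], "delta_rot": [[0,0,0],[0,0,0],[0,0,0],[0,0,0],[0,0,0],[0,0,0],[0,0,0],[0,0,0],[0,0,0],[0,0,0],[0,0,0],[0,0,0],[0,0,0],[0,0,-3.3],[0,0,0],[0,0,0]], "grip": [0,0,0,0,0,0,0,0,0,0,0,0,0,0,0,0]}}

```text
clock: 9.72
tool_pos: [0.3805, -0.2489, 0.2511]
eef_rot: [0.997, 0.079, -0.0, -0.0]
contact_force: [1.0, -0.5, -0.8]
opening: 0.63
finger_force: 25.0
```

Run:
```python
from h import *
import pickle
go([.5175,-.2477,.19],9.05)
cal=r.get_calibration("wrist");img=r.snapshot("wrist");cv2.imwrite("pics/w4.png",img);pickle.dump(cal,open("w4.pkl","wb"))
for p in [(.560,-.2414,.081),(.4825,-.2537,.081),(.5183,-.248,.099)]: print(np.round(proj(cal,p),1))
```

```text
pos [ 0.3805 -0.2489  0.2511] yaw 9.06 shift tool(mm) [135.5  20.5  61. ] len 150 turn rz 0.01 tilt [-2.e-04  9.e-04 -1.e+00]
[354.2 -68. ]
[350.7  66.5]
[354.8   0.4]
```

View pics/w4.png

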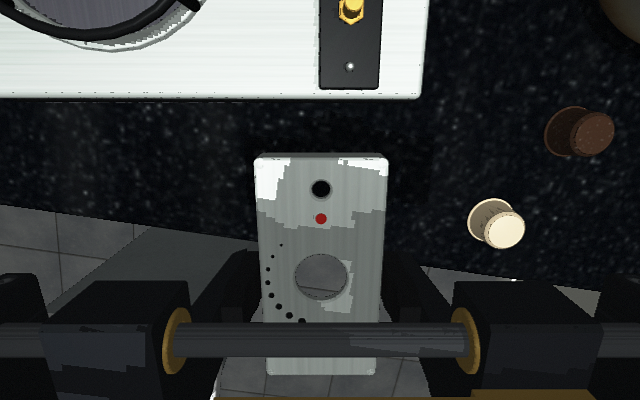

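The near pin shows at (350,66), as predicted, but the stem lies cut off at the top edge. I'll raise the arm a little to see the whole console.

Emit:
{"method": "play_rows", "body": {"translation": [[0,0.02,-0.05],[0,0,-0.05],[0,0,0],[0,0,0]], "delta_rot": [[0,0,0],[0,0,0],[0,0,0],[0,0,0]], "grip": [0,0,0,0]}}

```text
clock: 10.28
tool_pos: [0.3835, -0.2682, 0.3509]
eef_rot: [0.997, 0.08, -0.0, -0.0]
contact_force: [-0.2, -0.5, -1.7]
opening: 0.63
finger_force: 25.0
```

Run:
```python
from h import *
import pickle
cal=r.get_calibration("wrist");img=r.snapshot("wrist");cv2.imwrite("pics/w5raw.png",img);pickle.dump(cal,open("w5.pkl","wb"))
go([.5175,-.2477,.19],9.05)
P=[(.560,-.2414,.0835),(.4825,-.2537,.0835),(.5183,-.248,.099)]
for p in P: print(np.round(proj(cal,p),1))
cv2.imwrite("pics/w5.png",cv2.resize(img[0:150,265:405],None,fx=4,fy=4,interpolation=cv2.INTER_CUBIC))
```

```text
pos [ 0.3831 -0.2681  0.3504] yaw 9.13 shift tool(mm) [136.3   1.5 160.2] len 210 turn rz 0.08 tilt [-0.0022  0.0014 -1.    ]
[322.5 -17.8]
[322.2  75. ]
[322.4  30.8]
```

View pics/w5.png

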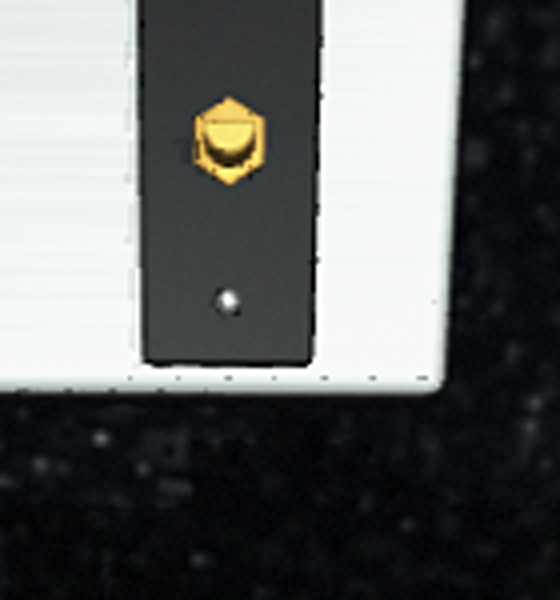

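The near pin at (322,75) and the stem's flat edge at (322.5,30) match the predictions to under 1 mm, so the stem axis is at (0.518,-0.248). Next I hover over it.

Emit:
{"method": "play_rows", "body": {"translation": [[0.034,0,0.02],[0.034,0,0.035],[0.034,0,0.035],[0.034,0.0015,0.035],[0,0,0.035],[0,0,0],[0,0,0]], "delta_rot": [[0,0,0],[0,0,0],[0,0,0],[0,0,0],[0,0,0],[0,0,0],[0,0,0]], "grip": [0,0,0,0,0,0,0]}}

```text
clock: 11.2
tool_pos: [0.5176, -0.2487, 0.1918]
eef_rot: [0.997, 0.079, -0.0, -0.0]
contact_force: [0.5, -0.6, -1.3]
opening: 0.631
finger_force: 25.0
```

Run:
```python
from h import *
go([.5173,-.2478,.155],9.05)
```

```text
pos [ 0.5176 -0.2487  0.1918] yaw 9.07 shift tool(mm) [-0.1 -1.  36.8] len 37 turn rz 0.02 tilt [-7.e-04  0.e+00 -1.e+00]
```

Emit:
{"method": "play_rows", "body": {"translation": [[0,-0.0008,0.02],[0,0,0.02],[0,0,0.006],[0,0,0.003],[0,0,0.003],[0,0,0]], "delta_rot": [[0,0,0],[0,0,0],[0,0,0],[0,0,0],[0,0,0],[0,0,0]], "grip": [0,0,0,0,0,0]}}

```text
clock: 11.95
tool_pos: [0.5179, -0.2481, 0.1401]
eef_rot: [0.997, 0.079, 0.0, 0.0]
contact_force: [-0.2, 0.3, -2.1]
opening: 0.635
finger_force: 25.0
```

Run:
```python
from h import *
go([.5173,-.2478,.1327],9.05);print(r.get_state()["contact_force"])
```

```text
pos [ 0.5179 -0.2481  0.1401] yaw 9.07 shift tool(mm) [-0.5 -0.3  7.4] len 7 turn rz 0.02 tilt [ 6.e-04 -3.e-04 -1.e+00]
[-0.19197979  0.29462879 -2.1372602 ]
```

Emit:
{"method": "play_rows", "body": {"translation": [[-0.0005,0,0.002],[0,0,0.002],[0,0,0.002],[0,0,0.001],[0,0,0]], "delta_rot": [[0,0,0],[0,0,0],[0,0,0],[0,0,0],[0,0,0]], "grip": [0,0,0,0,0]}}

```text
clock: 12.58
tool_pos: [0.5172, -0.248, 0.1328]
eef_rot: [0.997, 0.079, -0.0, 0.0]
contact_force: [-1.2, 1.4, -0.2]
opening: 0.635
finger_force: 25.0
```

Emit:
{"method": "play_rows", "body": {"translation": [[0,0,0.001],[0,0,0],[0,0,0],[0,0,0],[0,0,-0.02],[0,0,-0.04],[0,0,-0.05],[0,0,0],[0,0,0]], "delta_rot": [[0,0,0],[0,0,0],[0,0,0],[0,0,0],[0,0,0],[0,0,0],[0,0,0],[0,0,0],[0,0,0]], "grip": [0,0,0.7,0.7,0.7,0.7,0.7,0.7,0.7]}}

```text
clock: 13.7
tool_pos: [0.5168, -0.2481, 0.2412]
eef_rot: [0.997, 0.079, -0.0, -0.0]
contact_force: [-0.1, -0.1, 0.0]
opening: 0.846
finger_force: 0.0
```

Run:
```python
from h import *
print(r.get_state()["tool_pos"])
cal=r.get_calibration("wrist");img=r.snapshot("wrist")
ms=mask("wrist","cover_plate")
for m in ms[:1]:
    c=max(cv2.findContours(m.astype(np.uint8),0,2)[0],key=cv2.contourArea);print(cv2.boundingRect(c))
    P=np.array([atz(cal,p[0],.079)[:2] for p in c],np.float32)*1000;print(cv2.minAreaRect(P))
for n,z in [(( .5595,-.2414),.0835),((.4825,-.2538),.0835),((.518,-.248),.099)]: print(proj(cal,(*n,z)))
v=cv2.resize(img[90:400,190:450],None,fx=1.9,fy=1.9);cv2.imwrite("pics/w6.png",v)
go([.3985,.2105,.33])
```

```text
[ 0.51675574 -0.24812916  0.24124285]
(282, 128, 78, 143)
((518.1407470703125, -247.54656982421875), (113.80148315429688, 57.33329391479492), 9.015209197998047)
[320.92600432 150.07547961]
[321.05065854 249.3142024 ]
[320.93342764 212.59779067]
pos [ 0.5164 -0.2479  0.2403] yaw 9.07 shift tool(mm) [ -44.3 -471.3  -89. ] len 482 turn rz None tilt [-2.7e-03  8.0e-04 -1.0e+00]
```

View pics/w6.png

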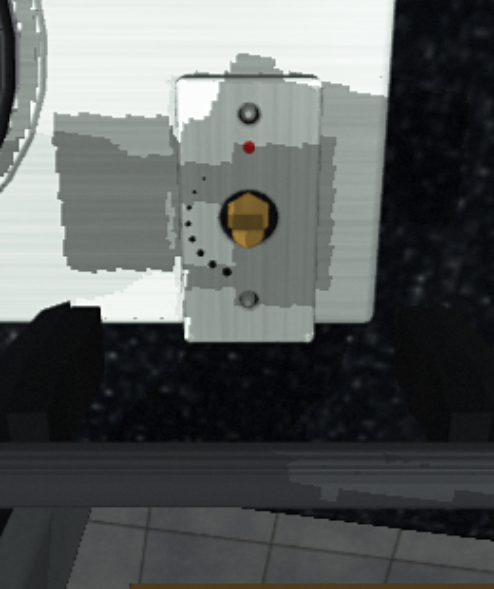

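The plate sits with both pins through its holes ((248,113) and (248,298) in the crop), and the red mark is to the back. Next is the knob.

Emit:
{"method": "play_rows", "body": {"translation": [[-0.0024,-0.0462,-0.003],[-0.0024,-0.0462,-0.003],[-0.0024,-0.0462,-0.003],[-0.0024,-0.0462,-0.003],[-0.0024,-0.0462,-0.003],[-0.0024,-0.0462,-0.003],[-0.0024,-0.0462,-0.003],[-0.0024,-0.0462,-0.003],[-0.0024,-0.0462,-0.003],[-0.0024,-0.0462,-0.003],[0,0,0],[0,0,0]], "delta_rot": [[0,0,0],[0,0,0],[0,0,0],[0,0,0],[0,0,0],[0,0,0],[0,0,0],[0,0,0],[0,0,0],[0,0,0],[0,0,0],[0,0,0]], "grip": [0.3,0.3,0.3,0.3,0.3,0.3,0.3,0.3,0.3,0.3,0.3,0.3]}}

```text
clock: 15.3
tool_pos: [0.4203, 0.2034, 0.2708]
eef_rot: [0.997, 0.079, -0.001, 0.001]
contact_force: [0.7, -0.1, 0.1]
opening: 0.653
finger_force: 0.0
```

Run:
```python
from h import *
import pickle
s=r.get_state();print(s["tool_pos"])
cal=r.get_calibration("wrist");img=r.snapshot("wrist");cv2.imwrite("pics/w7raw.png",img);pickle.dump(cal,open("w7.pkl","wb"))
ms=mask("wrist","knob")
for m in ms:
    c=max(cv2.findContours(m.astype(np.uint8),0,2)[0],key=cv2.contourArea);b=cv2.boundingRect(c);M=cv2.moments(c)
    q=(M["m10"]/M["m00"],M["m01"]/M["m00"]);print(b,np.round(q,1),[np.round(atz(cal,q,z),4) for z in (.0,.016,.034)],np.mean(img[m],0))
u,v=proj(cal,(.4465,.205,.02)).astype(int);print(u,v)
print([np.round(proj(cal,(.4465,.205,z)),1) for z in (0,.034)])
u0,v0=u-60,max(v-60,0);cv2.imwrite("pics/w7.png",cv2.resize(img[v0:v0+120,u0:u0+120],None,fx=5,fy=5,interpolation=cv2.INTER_CUBIC));print("crop",u0,v0)
```

```text
[0.4202705  0.2034109  0.27078378]
(323, 29, 44, 53) [344.6  56.8] [array([0.539 , 0.1982, 0.    ]), array([0.5371, 0.1991, 0.016 ]), array([0.5351, 0.2   , 0.034 ])] [218.30359212 120.33314021 193.17091541]
(306, 130, 40, 45) [325.  151.5] [array([0.4453, 0.2022, 0.    ]), array([0.4477, 0.2028, 0.016 ]), array([0.4504, 0.2035, 0.034 ])] [177.89061345 178.51662971 176.44124169]
(492, 0, 148, 222) [572.6 114.5] [array([ 0.5224, -0.0418,  0.    ]), array([ 0.5213, -0.0301,  0.016 ]), array([ 0.5201, -0.0169,  0.034 ])] [135.60587016 134.66032544 131.83462989]
322 152
[array([322.5, 150. ]), array([322.8, 155.3])]
crop 262 92
```

View pics/w7.png

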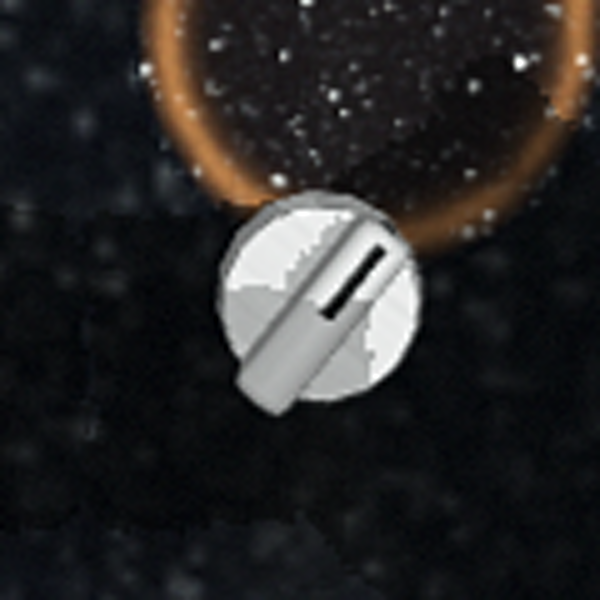

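The silver knob's bar runs from about (262,398) to (388,235) in the crop. The pointer line runs (330,318) to (384,248), towards +x and -y.

Run:
```python
from h import *
import pickle
cal=pickle.load(open("w7.pkl","rb"))
f=lambda p,z:atz(cal,(262+(p[0]+.5)/5-.5,92+(p[1]+.5)/5-.5),z)[:2]
A,B=f((262,398),.033),f((388,235),.033);C,D=f((330,318),.034),f((384,248),.034)
print("bar",A,B,np.linalg.norm(B-A),"mid",(A+B)/2,np.degrees(np.arctan2(*(B-A)[::-1])),"ptr",C,D,np.degrees(np.arctan2(*(D-C)[::-1])))
# skirt: circle from left/right/bottom extremes at z=.016 top rim
for p in [(220,300),(422,298),(320,402),(320,193)]: print(p,f(p,.016))
go([.4477,.2045,.15],-28)
```

```text
bar [0.4296806  0.21099934] [0.46441604 0.19222536] 0.03948434845574615 mid [0.44704832 0.20161235] -28.390555234428447 ptr [0.44733196 0.20052867] [0.46201495 0.19262493] -28.29321199849949
(220, 300) [0.44455262 0.22210096]
(422, 298) [0.45133407 0.18199094]
(320, 402) [0.42706307 0.19882479]
(320, 193) [0.46856351 0.20563354]
pos [0.4207 0.2026 0.2711] yaw 8.93 shift tool(mm) [ 27.1   2.2 121. ] len 124 turn rz 36.93 tilt [-0.0012 -0.0019 -1.    ]
```

Emit:
{"method": "play_rows", "body": {"translation": [[0,0,0],[0,0,0],[0,0,0],[0,0,0],[0.012,-0.006,0.04],[0.012,-0.006,0.04],[0,0,0.04],[0,0,0.04],[0,0,0.02],[0,0,0.005],[0,0,0]], "delta_rot": [[0,0,9.3],[0,0,9.3],[0,0,9.3],[0,0,9.3],[0,0,0],[0,0,0],[0,0,0],[0,0,0],[0,0,0],[0,0,0],[0,0,0]], "grip": [0.2,0.2,0.2,0.2,0.2,0.2,0.2,0.2,0.2,0.2,0.2], "squeeze": 30}}

```text
clock: 16.77
tool_pos: [0.4478, 0.2029, 0.0869]
eef_rot: [0.97, -0.244, 0.0, 0.0]
contact_force: [0.3, 0.1, 0.8]
opening: 0.598
finger_force: 0.0
```

Run:
```python
from h import *
go([.4475,.2019,.0815],-28.3);print(r.get_state()["contact_force"],r.get_state()["q"])
```

```text
pos [0.4478 0.2029 0.0869] yaw -28.21 shift tool(mm) [0.2 1.  5.4] len 5 turn rz 0.09 tilt [ 2.e-04 -4.e-04 -1.e+00]
[0.26618309 0.05077645 0.80991113] [-0.51749873  0.91362753 -0.00318897  2.1015579   0.02357506  0.12650934
 -2.60597451]
```

Emit:
{"method": "play_rows", "body": {"translation": [[0,0.001,0.0035],[0,0,0.0015],[0,0,0],[0,0,0],[0,0,0],[0,0,0],[0,0,0],[0,0,0],[0,0,0]], "delta_rot": [[0,0,0],[0,0,0],[0,0,0],[0,0,0],[0,0,0],[0,0,0],[0,0,0],[0,0,0],[0,0,0]], "grip": [0.2,0.2,-1,-1,-1,-1,-1,-1,-1], "squeeze": 30}}

```text
clock: 17.9
tool_pos: [0.447, 0.2027, 0.0817]
eef_rot: [0.97, -0.243, -0.0, 0.0]
contact_force: [0.0, -1.3, 1.2]
opening: 0.13
finger_force: 30.0
```

Run:
```python
from h import *
go([.4475,.2019,.0815],-28.3);print(r.get_state()["contact_force"])
```

```text
pos [0.447  0.2027 0.0817] yaw -28.13 shift tool(mm) [0.9 0.5 0.2] len 1 turn rz 0.17 tilt [-1.e-04 -2.e-04 -1.e+00]
[ 0.00606772 -1.27000168  1.19197451]
```

Emit:
{"method": "play_rows", "body": {"translation": [[0,0,-0.01],[0,0,-0.03],[0,0,-0.05],[0,0,-0.05],[0,0,-0.03],[0,0,0],[0,0,0],[0,0,0]], "delta_rot": [[0,0,0],[0,0,0],[0,0,-9.3],[0,0,-9.3],[0,0,-9.3],[0,0,-9.3],[0,0,0],[0,0,0]], "grip": [-1,-1,-1,-1,-1,-1,-1,-1]}}

```text
clock: 18.9
tool_pos: [0.4467, 0.2025, 0.2515]
eef_rot: [0.997, 0.078, -0.0, 0.0]
contact_force: [0.5, 0.7, -1.0]
opening: 0.135
finger_force: 30.0
```

Run:
```python
from h import *
s=r.get_state();Rt=R.from_quat(s["eef_rot"]).as_matrix();T=s["tool_pos"]
cal=r.get_calibration("wrist");img=r.snapshot("wrist")
ks=[m for m in mask("wrist","knob")]
for m in ks:
    b=cv2.boundingRect(m.astype(np.uint8));print(b)
f=lambda x,y,z:np.round(proj(cal,T+Rt@np.array([x,y,z])),1)
zb=.0817
print("axis skirt/top",f(0,0,zb-.016),f(0,0,zb-.034),"skirt +-x",f(.0215,0,zb-.016),f(-.0215,0,zb-.016),"+-y",f(0,.0215,zb-.016),f(0,-.0215,zb-.016),"bar ends",f(.021,0,zb-.034),f(-.021,0,zb-.034))
cv2.imwrite("pics/w8.png",cv2.resize(img[170:370,220:420],None,fx=3,fy=3,interpolation=cv2.INTER_CUBIC))
go([.518,-.248,.25],9.05)
```

```text
(281, 216, 79, 106)
(317, 59, 47, 53)
axis skirt/top [321.  265.9] [321.1 285.3] skirt +-x [321.1 225.2] [321.  303.4] +-y [364.5 265.8] [277.5 265.9] bar ends [321.2 241.8] [321.1 325.3]
pos [0.4467 0.2026 0.2513] yaw 8.98 shift tool(mm) [1.000e-01 4.562e+02 1.600e+00] len 456 turn rz -0.07 tilt [-9.e-04 -8.e-04 -1.e+00]
```

View pics/w8.png

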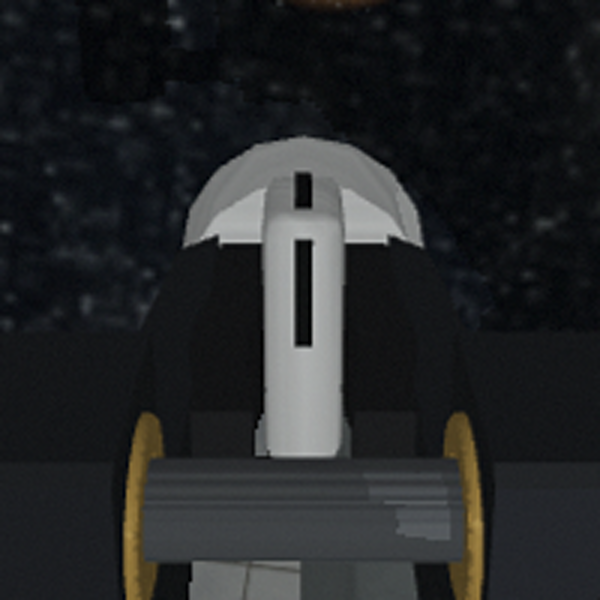

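The knob hangs centred in the fingers and straight: the pointer line is vertical at column 321. I'll work out its offset along tool x from the skirt's far rim (row 216).

Run:
```python
from h import *
s=r.get_state();Rt=R.from_quat(s["eef_rot"]).as_matrix();T=s["tool_pos"]
cal=r.get_calibration("wrist")
f=lambda x,y,z:np.round(proj(cal,T+Rt@np.array([x,y,z])),1)
for o in (-.001,0,.001,.002): print(o,"bottom rim",f(.0215+o,0,.0817),"top rim",f(.0215+o,0,.0657),"bar end",f(.021+o,0,.0477))
```

```text
-0.001 bottom rim [321.  215.9] top rim [321.1 227.2] bar end [321.2 243.9]
0 bottom rim [321.  214.1] top rim [321.1 225.2] bar end [321.2 241.7]
0.001 bottom rim [321.  212.2] top rim [321.1 223.3] bar end [321.2 239.6]
0.002 bottom rim [321.  210.4] top rim [321.1 221.3] bar end [321.2 237.4]
```

Emit:
{"method": "play_rows", "body": {"translation": [[0,0.04,0],[0,0.046,0],[0,0.046,0],[0,0.046,0],[0,0.046,0],[0,0.046,0],[0,0.046,0],[0,0.046,0],[0,0.046,0.01],[0.001,0.0484,0.02],[0,0,0.02],[0,0,0],[0,0,0]], "delta_rot": [[0,0,0],[0,0,0],[0,0,0],[0,0,0],[0,0,0],[0,0,0],[0,0,0],[0,0,0],[0,0,0],[0,0,0],[0,0,0],[0,0,0],[0,0,0]], "grip": [-1,-1,-1,-1,-1,-1,-1,-1,-1,-1,-1,-1,-1]}}

```text
clock: 20.62
tool_pos: [0.5203, -0.2467, 0.2021]
eef_rot: [0.997, 0.08, 0.0, -0.0]
contact_force: [0.7, 0.4, -0.7]
opening: 0.134
finger_force: 30.0
```

Run:
```python
from h import *
go([.519,-.248,.1807],9.05);print(r.get_state()["contact_force"])
```

```text
pos [ 0.5203 -0.2467  0.2021] yaw 9.14 shift tool(mm) [-1.5  1.1 21.4] len 21 turn rz 0.09 tilt [ 2.e-04  4.e-04 -1.e+00]
[ 0.65180589  0.43125233 -0.73213197]
```

Emit:
{"method": "play_rows", "body": {"translation": [[-0.0015,0.001,0.01],[0,0,0.008],[0,0,0],[0,0,0]], "delta_rot": [[0,0,0],[0,0,0],[0,0,0],[0,0,0]], "grip": [-1,-1,-1,-1]}}

```text
clock: 21.12
tool_pos: [0.5187, -0.2489, 0.1838]
eef_rot: [0.997, 0.079, 0.0, 0.0]
contact_force: [-0.2, 0.8, -1.1]
opening: 0.135
finger_force: 30.0
```

Run:
```python
from h import *
go([.519,-.248,.1807],9.05);print(r.get_state()["contact_force"])
```

```text
pos [ 0.5187 -0.2489  0.1838] yaw 9.08 shift tool(mm) [ 0.4 -0.8  3.1] len 3 turn rz 0.03 tilt [ 1.e-04 -1.e-04 -1.e+00]
[-0.15014153  0.77268618 -1.09394683]
```

Emit:
{"method": "play_rows", "body": {"translation": [[0,-0.0005,0.002],[0,0,0.002],[0,0,0.0015],[0,0,0]], "delta_rot": [[0,0,0],[0,0,0],[0,0,0],[0,0,0]], "grip": [-1,-1,-1,-1]}}

```text
clock: 21.62
tool_pos: [0.5185, -0.2485, 0.1781]
eef_rot: [0.997, 0.079, -0.0, -0.0]
contact_force: [0.2, -0.6, -1.9]
opening: 0.136
finger_force: 30.0
```

Run:
```python
from h import *
go([.519,-.248,.1672],9.05);print(r.get_state()["contact_force"],r.get_state()["moment"])
```

```text
pos [ 0.5185 -0.2485  0.1781] yaw 9.07 shift tool(mm) [ 0.6 -0.4 10.9] len 11 turn rz 0.02 tilt [-2.e-04  0.e+00 -1.e+00]
[ 0.22075851 -0.59360276 -1.85633945] [ 0.03655867 -0.02931601 -0.02039838]
```

Emit:
{"method": "play_rows", "body": {"translation": [[0,0,0.003],[0,0,0.003],[0,0,0.002],[0,0,0],[0,0,0]], "delta_rot": [[0,0,0],[0,0,0],[0,0,0],[0,0,0],[0,0,0]], "grip": [-1,-1,-1,-1,-1], "squeeze": 45}}

```text
clock: 22.25
tool_pos: [0.5184, -0.2483, 0.1701]
eef_rot: [0.997, 0.079, -0.0, -0.0]
contact_force: [-0.8, 0.9, -3.0]
opening: 0.136
finger_force: 45.0
```

Run:
```python
from h import *
go([.519,-.248,.1622],9.05);print(r.get_state()["contact_force"],r.get_state()["moment"])
```

```text
pos [ 0.5184 -0.2483  0.1701] yaw 9.08 shift tool(mm) [ 0.6 -0.2  7.9] len 8 turn rz 0.03 tilt [-4.e-04  2.e-04 -1.e+00]
[-0.79992637  0.90786346 -2.98120064] [ 0.27822386  0.02581017 -0.02859207]
```

Emit:
{"method": "play_rows", "body": {"translation": [[0,0,0.002],[0,0,0.002],[0,0,0],[0,0,0]], "delta_rot": [[0,0,0],[0,0,0],[0,0,0],[0,0,0]], "grip": [-1,-1,-1,-1]}}

```text
clock: 22.75
tool_pos: [0.5186, -0.2483, 0.1665]
eef_rot: [0.997, 0.079, 0.0, -0.0]
contact_force: [-1.2, 2.6, 3.3]
opening: 0.127
finger_force: 45.0
```

Emit:
{"method": "play_rows", "body": {"translation": [[0,0,0.002],[0,0,0.002],[0,0,0],[0,0,0]], "delta_rot": [[0,0,0],[0,0,0],[0,0,0],[0,0,0]], "grip": [-1,-1,-1,-1]}}

```text
clock: 23.25
tool_pos: [0.5186, -0.2483, 0.1625]
eef_rot: [0.997, 0.079, 0.0, 0.0]
contact_force: [-2.8, 3.0, 6.6]
opening: 0.132
finger_force: 45.0
```

Emit:
{"method": "play_rows", "body": {"translation": [[0,0,0.001],[0,0,0.0005],[0,0,0],[0,0,0],[0,0,0]], "delta_rot": [[0,0,0],[0,0,0],[0,0,0],[0,0,0],[0,0,0]], "grip": [-1,-1,-1,-1,-1]}}

```text
clock: 23.88
tool_pos: [0.5186, -0.2483, 0.162]
eef_rot: [0.997, 0.079, 0.0, 0.0]
contact_force: [-4.9, 3.7, 14.3]
opening: 0.129
finger_force: 45.0
```

Run:
```python
from h import *
for i in range(3):
    s=r.get_state();print(s["tool_pos"],s["contact_force"],s["finger_force"],s["opening"]);img=r.snapshot("wrist")
b=r.silhouettes("wrist","knob")
for d in b[:2]: print(d["confidence"],cv2.boundingRect(d["pixels"].astype(np.uint8)))
```

```text
[ 0.5186269  -0.24828818  0.16204262] [-4.93471608  3.65566427 14.26826165] 45.016570687294006 0.12873087403281733
[ 0.51864878 -0.24826134  0.1620315 ] [-4.22738883  3.70208976 14.29716498] 45.01664221286774 0.13106220158118917
[ 0.51862244 -0.24826874  0.16202383] [-3.0657904   3.4053183  14.68602614] 45.01660108566284 0.13249305897823385
0.58 (281, 216, 79, 106)
```

The force rise at z = 0.162 shows the stem is at its stop. The knob hasn't slipped in the hand: its outline is unchanged. Handing in.

```bash
python3 -c "
from plant import r
print(r.finish_job())"
```

```text
the job is handed in; nothing more can be done
None
```

I handed the job in at about 24 s with the plate seated flush over both pins (red mark to the back) and the knob fully home on the stem, still gripped and held against the stem's stop. I don't have the judge's result, and I never moved near the mug, lemons, teaspoon or capsules.

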